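Stow a small-parts case flush behind the dust cover

ROBOT

A 7-joint arm with a two-finger parallel gripper is mounted at the origin on the work surface. World frame = base frame: x ahead of the robot, y to its left, z up, the work surface at z = 0. Lengths are in m, angles in rad, forces in N, time in s.
With the tool pointing down it reaches from about 0.4 to 0.85 m from the base axis. Payload 10.4 kg.
Tool frame: the origin (TCP) lies at the very end of the fingers, on their centre line; the grasp point (between the pads) lies manip.grasp_offset behind it (manip.grasp_offset is the distance from the TCP to the grasp point, in m); z points along the fingers, x is the direction in which the jaws open and shut, and the axes are right-handed (so a half turn about z gives the same grasp; the last joint's range is limited). The gripper opens to 85 mm and grips with 20 to 120 N. Pads are 22 mm wide; open, the fingers measure 114 mm over their backs; the gripper's body (76 mm by 85 mm) begins 54 mm behind the grasp point. The pads swing forward as they close: fully open they stand 13 mm farther back than shut.
Start: joints at [-1.221, 0.332, -0.065, 1.46, 0.022, 1.35, -0.088], TCP at [0.228, 0.582, 0.231] pointing down, gripper open.
Joint ranges: [-2.6, 2.6], [-0.5, 2.12], [-1.47, 1.34], [0.16, 2.42], [-1.27, 4.41], [0.06, 2.06], [-2.6, 2.6]. Speed limits (rad/s): [2.22, 2.22, 2.79, 2.79, 3.14, 3.14, 3.14].

INTERFACE

Orientations are given as a unit quaternion [x, y, z, w].
In Python, from workcell import manip gives the robot as it stands.
- The arm moves only by the shell command python3 -m crank 'ROWS' [FORCE]. ROWS is JSON, a list that holds one entry, the list of rows, each a list of 7 numbers: the shift along the world's x, y, z in units of 60 mm (1.0 is 60 mm), then the turn, a rotation vector about the world's x, y, z in units of 5 degrees (1.0 is 5 degrees), then the finger opening in mm, from 0 to 85.4. A call has 1 to 8 rows; each row shifts and turns the commanded pose from where the row before left it; what a row does not reach is not made up. A row lasts 1/8 s, in which the tool goes at most 62.5 mm and 10.7 degrees, less where a joint would pass 70% of its speed; a pose out of reach is approached as far as the arm can. A call is refused whole if a number of a shift passes 1 or a number of a turn 1, either way. A call with a gripper value outside its range is refused whole. The fingers move at their own pace and stop on an object; FORCE is the grip in N (left out, the last holds). Time passes only in rows, so rows that do not move let the fingers close. It gives the time, the measured TCP pose, the force and the opening at its end, in the units of the state.
- manip.get_obs(): the state, without advancing time (a new reading comes with each control period).
- manip.camera(name): name is "side" or "top" or "wrist"; returns (picture, depth): 420x560x3 uint8, blue, green, red; 420x560 float32, m along the optical axis (not along the pixel's ray), 0 where there is no reading.
- manip.get_calibration(name): a dict with "fx", "fy", "cx", "cy" (pixels), "rvec" (rotation vector, rad) and "tvec" (3), from world to camera coordinates, as OpenCV has them; the wrist camera has in their place "T_tool_cam" (4x4, takes a point from camera to tool coordinates, whose origin is the TCP and whose axes are the tool frame's). Camera axes: x right, y down, z forward; pixel columns grow to the right and rows downward; lengths in m; the calibration is good to about 2 mm. A picture is of the moment at which its call begins: read the wrist's pose just before it. get_calibration takes no time and is no camera call.
- manip.hand_in(): hands the job in, once; it reports no verdict.
The state is a dict: "clock": time; "joint_pos": joint angles; "joint_velocities": joint speeds; "tau": joint torques, N m; "position": TCP position; "ee_rot": TCP orientation; "ft_force": force on the tool from outside, world axes, zero at the start; "torque": the same for the moment, N m; "grip_width": opening from 0.0 (shut) to 1.0 (fully open).
Only numpy, scipy, OpenCV 4.12 (cv2) and the standard library are available. Lean on these libraries where they do the work, as an engineer would, in place of code of your own. Each camera call takes 0.05 s, during which the arm holds its last target.

TASK

Lift the yellow parts case by the black ridge on its lid and set it down in the open front part of the white tray, between the rails, red tab towards the open end, short of the blue case, and let go of it. Then take it again by its red tab and slide it in under the clear cover until it butts squarely against the blue case, and push on, without ramming, until the blue case sits firmly against the sprung buffer behind it and no gap is left in the row; let go and leave it so. Leave the other things on the bench alone.

Things in the scene. Friction and masses are not known exactly. Their poses are not given: they have to be found in the camera images.
- case: Yellow parts case, a closed box 110 long (x) x 96 wide (y) x 40 mm high, orange lid, about 0.45 kg (varies), too wide to grip across. Origin at the centre of its underside, z up. Its -x end carries the red tab; its flat +x end must butt against the blue case. It starts on the bench, tab towards the tall tub with only about 8 mm between, so the tab cannot be taken from above there.
- tab: The red pull tab, an upright fin fixed to the -x end of the yellow case. Origin on the case's end face at the height of the case's underside, axes as the case's. The fin reaches from x = 0 to -26 mm, is 12 mm thick (y, the way to grip it) and stands from 6 to 44 mm above the underside; its middle is at x = -13 mm.
- case_left (a point): Point on the case's flat +x end face, 46 mm to the +y side of its middle, 20 mm above the underside.
- case_right (a point): Point on the case's flat +x end face, 46 mm to the -y side of its middle, 20 mm above the underside.
- back_case: Blue parts case standing loose in the lane under the clear cover, 100 long (x) x 96 wide (y) x 40 mm high, ridge on its lid to 62 mm, about 0.7 kg (varies), sliding against some 3 to 8 N. Origin at the centre of its underside, x away from the tray's open end: its near flat face is at x = -50 mm, its far one at 50 mm. Up to 2 degrees askew at the start.
- tray: Fixed white tray, 400 (x) x 130 (y) mm, origin at the centre of its underside, x inwards. Its end at x = -200 mm is open, without a wall. Floor 4 mm above the bench; the lane between the rails (tops 12 mm above the bench) is 106 mm wide, centred on y = 0. The yellow case slides in it against a few newtons of friction.
- ridge (a point): Middle of the top of the black carrying ridge on the yellow case's lid, right above the case's origin, 65 mm above the underside. The ridge is 36 long (case x) x 14 thick (case y, the way to grip it) x 25 mm high, standing on the lid.
- cover_edge (a point): Middle of the near lower edge (red strip) of the tray's clear flat dust cover, at tray x = -18 mm, 80 mm above the bench. The cover is 4 mm thick, as wide as the tray, and reaches from there to tray x = 200 mm, on four 8 mm posts at tray x = -8 and 190, y = -60.5 and 60.5 mm. The yellow case with its ridge passes under it; fingers on the ridge do not.
- buffer: Fixed steel block at the tray's far end; its origin and axes coincide with the tray's. On it a black rubber plate faces the blue case: free, its face stands anywhere from x = 116 to 149 mm (it was set by hand; the pose does not tell). It is softly sprung, yielding 4 mm under up to 2 N, then meets a hard stop. The blue case starts 6 mm or more short of it.
- tub: The fixed tall blue tub of odds and ends, 200 (x) x 160 (y) x 150 mm high, origin at the centre of its underside; the yellow case starts on its +y side.
- tape: Bystander: roll of green tape lying flat, 96 mm across, 25 mm high, origin at the centre of its underside.
- jar: Bystander: grey jar with white cap, 56 mm across, 80 mm high, origin at the centre of its underside.
- cup: Bystander: small red cup, 60 mm across, 50 mm high, origin at the centre of its underside.
- screwdriver: Bystander: screwdriver lying on the bench, about 0.2 m long, origin within its length.
- can: Bystander: can with a paper label, 52 mm across, 100 mm high, origin at the centre of its underside.
Not all that is in view belongs to the job. What is shaped like the case but turquoise is not meant.

How it is judged:
By the outcome, as a careful person would: the job done as asked, in the order asked, and still so for the second after the job is handed in, with the robot touching nothing.
It also fails if it takes over 54 s, if anything falls off the work surface, if the arm or the gripper's body presses on something with over 40 N, if the wrist force passes 120 N, or if a joint passes its speed limit or range.

## Working session

There is one attempt and no reset: what is moved stays moved. The work goes in short steps, Python scripts to look and compute and a shell command to move; the robot and the scene stay as the last step left them, time stands still between calls to the robot, and variables do not carry over. Pictures are saved under pics/ and viewed, and the job is handed in when it is done.

```bash
mkdir -p pics; ls
cat > h.py <<'E'
import numpy as np,cv2
from workcell import manip
from scipy.spatial.transform import Rotation as R
def snap(n,f):
    o=manip.get_obs()
    p,d=manip.camera(n); cv2.imwrite('pics/'+f+'.png',p); np.savez('pics/'+f+'.npz',p=p,d=d,pos=o['position'],rot=o['ee_rot'])
    return p,d
def load(f):
    z=np.load('pics/'+f+'.npz'); return z
def ray(n,f,u,v):
    c=manip.get_calibration(n); 
    r=np.array([(u-c['cx'])/c['fx'],(v-c['cy'])/c['fy'],1.0])
    if n=='wrist':
        z=load(f); T=np.eye(4);T[:3,:3]=R.from_quat(z['rot']).as_matrix();T[:3,3]=z['pos']
        M=T@np.array(c['T_tool_cam']); return M[:3,3],M[:3,:3]@r
    A=R.from_rotvec(np.ravel(c['rvec'])).as_matrix(); t=np.ravel(c['tvec'])
    return -A.T@t,A.T@r
def plane(n,f,u,v,h):
    o,r=ray(n,f,u,v); return o+r*(h-o[2])/r[2]
def deep(n,f,u,v):
    o,r=ray(n,f,u,v); return o+r*load(f)['d'][int(v),int(u)]
E
python3 - <<'E'
from h import *
print(manip.get_obs(), manip.grasp_offset)
for n in ['side','top','wrist']:
    print(n,manip.get_calibration(n)); snap(n,n+'0')
E
```

```text
pics
{'clock': 0.0, 'joint_pos': array([-1.22058096,  0.33285964, -0.06470484,  1.46095013,  0.02159119,
        1.34989394, -0.08850455]), 'joint_velocities': array([-9.52258385e-04, -6.76519150e-05, -2.30287966e-04, -8.59505176e-04,
        7.25648606e-04,  4.02932752e-04,  9.79526891e-04]), 'tau': array([-4.45949199e-04, -6.25458169e+01,  4.86631610e-02, -3.91609061e+01,
        1.61775813e-02,  9.84466402e-03,  2.39834588e-05]), 'position': array([0.22751135, 0.58171414, 0.23051938]), 'ee_rot': array([ 8.25899573e-01,  5.63816809e-01, -5.68430131e-04,  4.21996936e-04]), 'ft_force': array([ 0.20277493, -0.22333521,  0.23572131]), 'torque': array([ 0.03531212, -0.01469418,  0.0739677 ]), 'grip_width': 0.9993407628986553} 0.0187
side {'fx': 461.7397540380365, 'fy': 461.7397540380365, 'cx': 277.10674454266234, 'cy': 207.81365268150836, 'rvec': array([ 2.03731953, -0.67026936,  0.39370835]), 'tvec': array([-0.40532078,  0.24249595,  0.92289356])}
top {'fx': 427.3212887060098, 'fy': 427.3212887060098, 'cx': 270.0605428314469, 'cy': 216.4999005878994, 'rvec': array([ 2.12491866, -2.17274845,  0.16235398]), 'tvec': array([0.01773257, 0.52392314, 1.24070467])}
wrist {'fx': 294.2356246454093, 'fy': 294.2356246454093, 'cx': 274.11064587751196, 'cy': 206.8193332578478, 'T_tool_cam': array([[ 9.99999487e-01, -1.52457635e-04, -1.00094598e-03,
        -9.26039394e-04],
       [ 4.11262880e-04,  9.64532836e-01,  2.63962570e-01,
        -6.75359002e-02],
       [ 9.25202156e-04, -2.63962846e-01,  9.64532405e-01,
        -1.42831247e-01],
       [ 0.00000000e+00,  0.00000000e+00,  0.00000000e+00,
         1.00000000e+00]])}
```

View pics/side0.png

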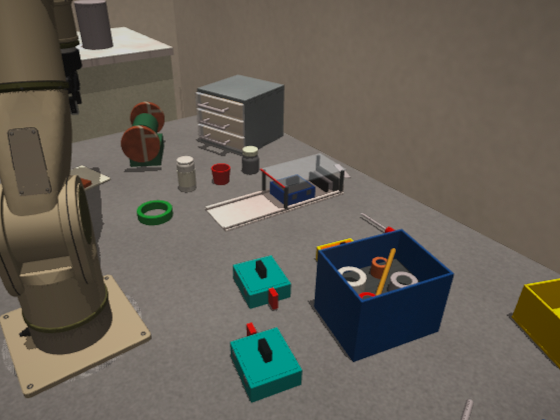

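View pics/top0.png

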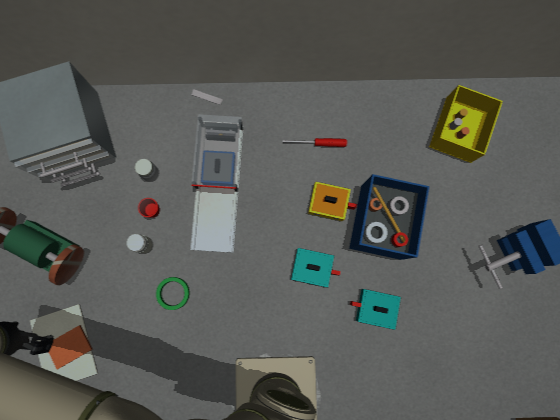

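View pics/wrist0.png

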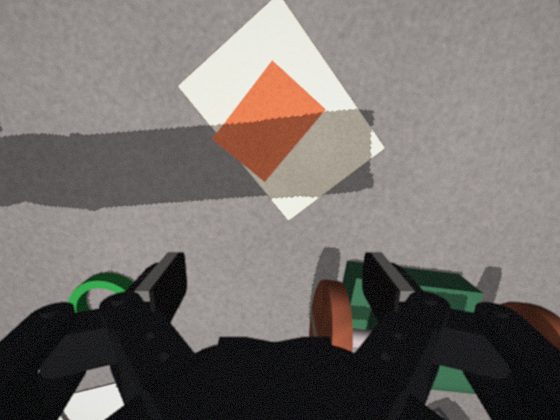

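The top view shows the yellow case at (330,201) with its tab at (351,205) pointing to the blue tub at (390,217). The tray runs from its open end (213,250) to the buffer (220,120), with the cover's red edge at (216,187) and the blue case at (218,167). The side view sees the same layout; the case is mostly hidden behind the tub.

Run:
```python
from h import *
z=load('top0');p=z['p'];d=z['d']
hsv=cv2.cvtColor(p,cv2.COLOR_BGR2HSV)
def comp(lo,hi,box):
    m=cv2.inRange(hsv,lo,hi); k=np.zeros_like(m);x0,y0,x1,y1=box;k[y0:y1,x0:x1]=m[y0:y1,x0:x1]
    return k
m=comp((8,120,90),(35,255,255),(300,170,362,230))
r=cv2.minAreaRect(cv2.findNonZero(m));print('case',r)
for q in cv2.boxPoints(r):print(q,plane('top','',*q,0.04))
m=comp((0,0,0),(180,255,60),(318,190,345,212));r=cv2.minAreaRect(cv2.findNonZero(m));print('ridge',r);print(plane('top','',*r[0],.065),deep('top','top0',*r[0]))
m=comp((0,150,60),(8,255,255),(344,195,362,215));pp=cv2.findNonZero(m);print('tab',cv2.minAreaRect(pp)); print(plane('top','',*cv2.minAreaRect(pp)[0],.044))
m=comp((0,80,60),(10,255,255),(180,175,250,200))|comp((170,80,60),(180,255,255),(180,175,250,200));r=cv2.minAreaRect(cv2.findNonZero(m));print('edge',r);print([plane('top','',*q,.08) for q in cv2.boxPoints(r)])
for n,u,v,h in [('openL',191,250,.004),('openR',234,252,.004),('farR',242,117,.08),('farL',196,115,.08),('tubTL',373,176,.15),('tubBL',352,250,.15)]:
    print(n,plane('top','',u,v,h),deep('top','top0',u,v))
big=cv2.resize(p[90:270,170:440],None,fx=2.9,fy=2.9,interpolation=cv2.INTER_CUBIC);cv2.imwrite('pics/topbig.png',big)
```

```text
case ((329.44390869140625, 200.09512329101562), (37.226341247558594, 31.28968048095703), 12.094757080078125)
[307.96585 211.49269] [ 0.5365515  -0.10771669  0.04      ]
[314.52194 180.89757] [ 0.62978191 -0.13087306  0.04      ]
[350.92197 188.69756] [ 0.60333662 -0.23987714  0.04      ]
[344.36588 219.29268] [ 0.5105977  -0.21562766  0.04      ]
ridge ((330.173095703125, 199.13461303710938), (11.7669677734375, 5.687368392944336), 11.309932708740234)
[ 0.56808077 -0.17205107  0.065     ] [ 0.56735482 -0.17145416  0.06893606]
tab ((351.7884521484375, 204.5576934814453), (8.040761947631836, 3.9223227500915527), 11.309932708740234)
[ 0.5540568  -0.23924528  0.044     ]
edge ((213.4893798828125, 186.15444946289062), (45.030967712402344, 1.8920574188232422), 3.945185899734497)
[array([0.61448971, 0.23535946, 0.08      ]), array([0.62011949, 0.23500256, 0.08      ]), array([0.60803317, 0.10384849, 0.08      ]), array([0.60241464, 0.10429069, 0.08      ])]
openL [0.43166689 0.24806401 0.004     ] [0.43178352 0.24835864 0.00235229]
openR [0.42269498 0.11767768 0.004     ] [ 0.42320393  0.11830283 -0.0039675 ]
farR [0.82087507 0.08358424 0.08      ] [ 0.85290819  0.08810123 -0.00143632]
farL [0.83001374 0.22118088 0.08      ] [0.85977286 0.23365029 0.00575485]
tubTL [ 0.61489412 -0.28057467  0.15      ] [ 0.61506459 -0.28075822  0.14928559]
tubBL [ 0.41165872 -0.21210523  0.15      ] [ 0.42089604 -0.24135261  0.00195612]
```

View pics/topbig.png

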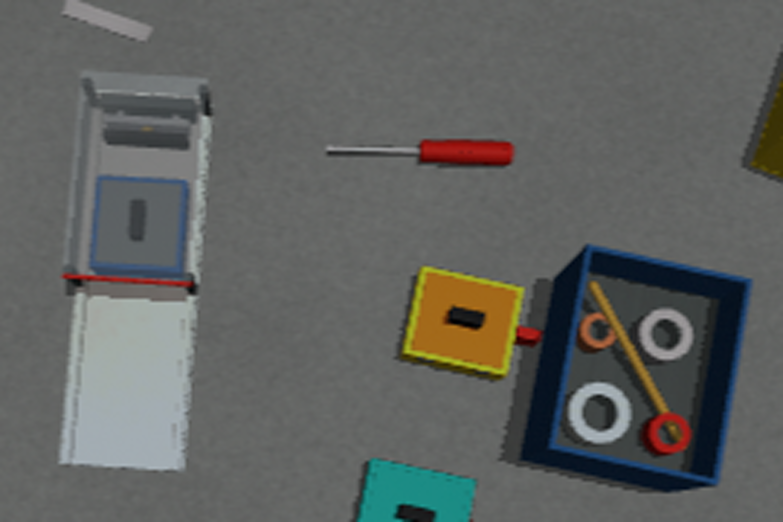

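```bash
python3 -m crank '[[[0.35,-0.78,0,0,0,-1,85],[0.35,-0.78,0,0,0,-1,85],[0.35,-0.78,0,0,0,-1,85],[0.35,-0.78,0,0,0,-1,85],[0.35,-0.78,0,0,0,-1,85],[0.35,-0.78,0,0,0,-1,85],[0.35,-0.78,0,0,0,-1,85],[0.35,-0.78,0,0,0,-1,85]]]'; python3 -c "
from h import *
snap('wrist','w1')"; python3 -m crank '[[[0.35,-0.78,0,0,0,-1,85],[0.35,-0.78,0,0,0,-1,85],[0.35,-0.78,0,0,0,-1,85],[0.35,-0.78,0,0,0,-1,85],[0.35,-0.78,0,0,0,-1,85],[0.35,-0.78,0,0,0,-1,85],[0.35,-0.78,0,0,0,-1,85],[0.35,-0.78,0,0,0,-1,85]]]'; python3 -c "
from h import *
snap('wrist','w2')"
```

```text
clock: 1.15
position: [0.396, 0.206, 0.2313]
ee_rot: [0.969, 0.246, 0.0, -0.0]
ft_force: [1.0, 0.3, 0.9]
grip_width: 0.991
clock: 2.2
position: [0.5643, -0.1677, 0.2313]
ee_rot: [0.995, -0.1, 0.0, -0.0]
ft_force: [0.5, 0.7, -0.5]
grip_width: 0.992
```

View pics/w1.png

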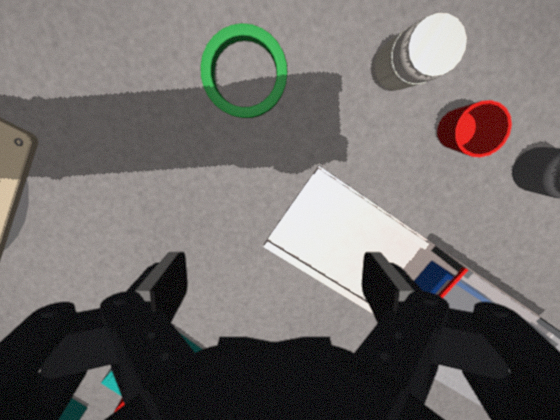

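View pics/w2.png

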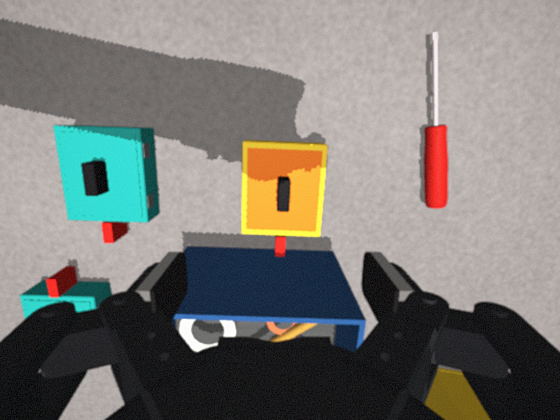

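w1: the tray's open corners are at (320,167) and (265,244), and the cover edge strip at (455,283). w2: the yellow case has its ridge at (283,193) and its tab at (280,245), next to the tub edge (about y=247). Now for the measurements.

```bash
cat >> h.py <<'E'
def tri(L):
    # least squares meeting point of rays
    A=np.zeros((3,3));b=np.zeros(3)
    for o,r in L:
        r=r/np.linalg.norm(r);P=np.eye(3)-np.outer(r,r);A+=P;b+=P@o
    x=np.linalg.solve(A,b)
    return x,[float(np.linalg.norm((np.eye(3)-np.outer(r,r)/(r@r))@(x-o))) for o,r in L]
E
python3 - <<'E'
from h import *
z=load('w2');p=z['p'];hsv=cv2.cvtColor(p,cv2.COLOR_BGR2HSV)
def cm(lo,hi,b):
    m=cv2.inRange(hsv,lo,hi);k=np.zeros_like(m);k[b[1]:b[3],b[0]:b[2]]=m[b[1]:b[3],b[0]:b[2]];return k
m=cm((8,100,80),(35,255,255),(235,135,335,240))
r=cv2.minAreaRect(cv2.findNonZero(m));print('case',r)
C=[plane('wrist','w2',*q,.04) for q in cv2.boxPoints(r)];print(np.round(C,4),np.mean(C,0))
for i in range(4):
    e=C[i]-C[i-1];print('edge',np.linalg.norm(e).round(4),np.degrees(np.arctan2(e[1],e[0])).round(2))
m=cm((0,0,0),(180,255,75),(265,165,300,220));r=cv2.minAreaRect(cv2.findNonZero(m));print('ridge',r,[np.round(plane('wrist','w2',*q,.065),4) for q in cv2.boxPoints(r)])
c=r[0];print(deep('wrist','w2',*c),plane('wrist','w2',*c,.065))
print('tri ridge',tri([ray('wrist','w2',*c),ray('top','',330.17,199.13)]))
m=cm((0,120,60),(8,255,255),(268,236,292,262));r=cv2.minAreaRect(cv2.findNonZero(m));print('tab',r,plane('wrist','w2',*r[0],.044))
a=load('w1')['p'];cv2.imwrite('pics/c1.png',cv2.resize(a[150:330,240:500],None,fx=3,fy=3,interpolation=cv2.INTER_CUBIC))
cv2.imwrite('pics/c2.png',cv2.resize(p[125:275,225:345],None,fx=4,fy=4,interpolation=cv2.INTER_CUBIC))
for n,f,pts in [('wrist','w1',[(320,167),(265,244)]),]:
    for q in pts: print(plane(n,f,*q,.004),deep(n,f,*q))
E
```

```text
case ((282.92193603515625, 188.6082305908203), (85.23786163330078, 95.3050308227539), 2.12109637260437)
[[ 0.5091 -0.2184  0.04  ]
 [ 0.5389 -0.1098  0.04  ]
 [ 0.6308 -0.132   0.04  ]
 [ 0.6094 -0.2429  0.04  ]] [ 0.57206149 -0.17578498  0.04      ]
edge 0.1032 166.25
edge 0.1126 74.7
edge 0.0946 -13.56
edge 0.113 -100.92
ridge ((283.0, 193.5), (33.0, 10.0), 90.0) [array([ 0.5701, -0.1547,  0.065 ]), array([ 0.5805, -0.1569,  0.065 ]), array([ 0.5737, -0.1926,  0.065 ]), array([ 0.563 , -0.1904,  0.065 ])]
[ 0.57189273 -0.17341692  0.06486453] [ 0.57189472 -0.17338604  0.065     ]
tri ridge (array([ 0.57123979, -0.17542977,  0.05063914]), [0.001279684373714432, 0.0012796843737144853])
tab ((280.0, 245.5), (19.0, 10.0), 90.0) [ 0.55574297 -0.24054512  0.044     ]
[0.43814629 0.24741984 0.004     ] [0.43791353 0.24747014 0.00515736]
[0.42614381 0.12257716 0.004     ] [0.42492276 0.1253329  0.01123842]
```

View pics/c1.png

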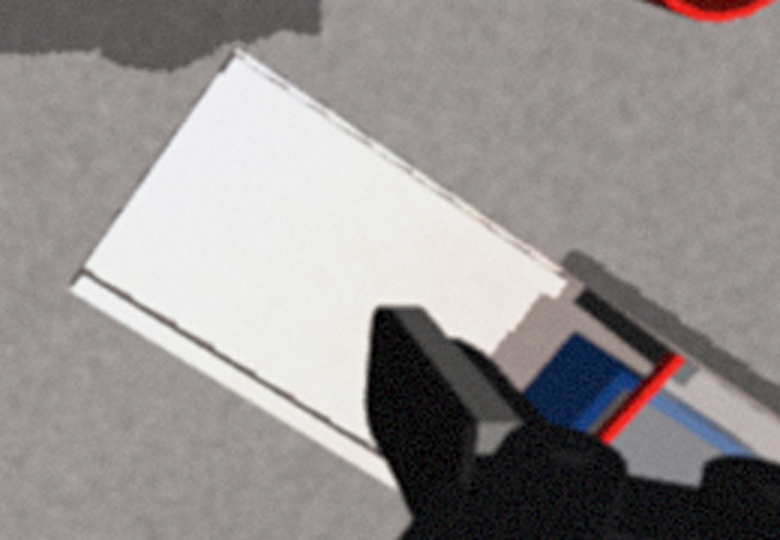

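View pics/c2.png

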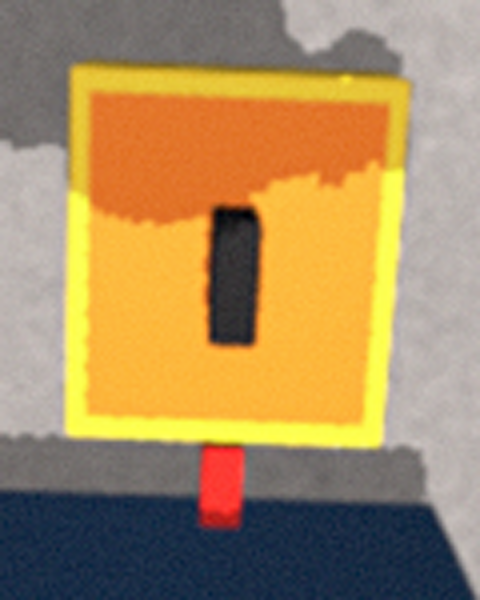

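```bash
python3 -m crank '[[[0.04,-0.03,-0.5,0,0,-0.15,85],[0.04,-0.04,-0.5,0,0,-0.15,85],[0.04,-0.03,-0.5,0,0,0,85],[0,0,0,0,0,0,85]]]'
python3 - <<'E'
from h import *
snap('wrist','w3')
z=load('w3');p=z['p'];hsv=cv2.cvtColor(p,cv2.COLOR_BGR2HSV)
m=cv2.inRange(hsv,(8,100,80),(35,255,255))
n,l,s,c=cv2.connectedComponentsWithStats(m);k=1+s[1:,4].argmax();print(s[k])
r=cv2.minAreaRect(cv2.findNonZero((l==k).astype('u1')));C=[plane('wrist','w3',*q,.04) for q in cv2.boxPoints(r)];print(np.round(C,4),np.mean(C,0))
for i in range(4):
    e=C[i]-C[i-1];print('edge',np.linalg.norm(e).round(4),np.degrees(np.arctan2(e[1],e[0])).round(2))
E
```

```text
clock: 2.75
position: [0.5695, -0.1721, 0.1393]
ee_rot: [0.994, -0.112, -0.002, 0.0]
ft_force: [-0.9, 0.5, 0.4]
grip_width: 0.991
[  222   141   118   129 13384]
[[ 0.5073 -0.2174  0.04  ]
 [ 0.5395 -0.1094  0.04  ]
 [ 0.631  -0.132   0.04  ]
 [ 0.6104 -0.2429  0.04  ]] [ 0.57203803 -0.17541015  0.04      ]
edge 0.1062 166.13
edge 0.1127 73.4
edge 0.0943 -13.85
edge 0.1128 -100.55
```

View pics/w3.png

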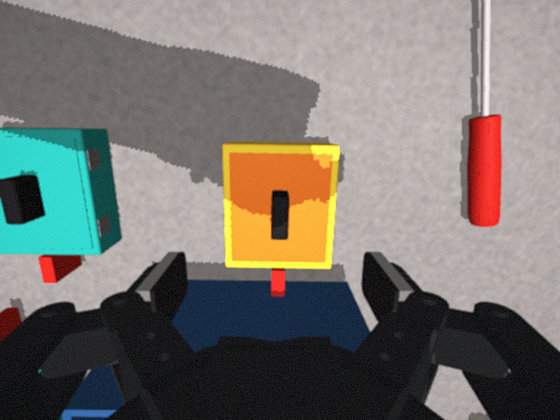

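In w3 the ridge is centred between the jaws at (280,214), and the tab at (278,282) is straight below it.

Run:
```python
from h import *
Q={}
for f,b in [('w2',(265,165,300,220)),('w3',(260,180,300,250))]:
    p=load(f)['p'];hsv=cv2.cvtColor(p,cv2.COLOR_BGR2HSV)
    m=cv2.inRange(hsv,(0,0,0),(180,255,75));k=np.zeros_like(m);k[b[1]:b[3],b[0]:b[2]]=m[b[1]:b[3],b[0]:b[2]]
    r=cv2.boundingRect(cv2.findNonZero(k));print(f,r)
    Q[f]=[(r[0]+r[2]/2,r[1]),(r[0]+r[2]/2,r[1]+r[3])]
    y,x=np.nonzero(k); print([np.round(deep('wrist',f,r[0]+r[2]/2,v),4) for v in (r[1]+4,r[1]+r[3]//2,r[1]+r[3]-4)])
    m=cv2.inRange(hsv,(0,120,60),(8,255,255));k=np.zeros_like(m);k[235:300,262:295]=m[235:300,262:295]
    r=cv2.boundingRect(cv2.findNonZero(k));print('tab',r,plane('wrist',f,r[0]+r[2]/2,r[1]+3,.044),plane('wrist',f,r[0]+r[2]/2,r[1]+12,.044))
for i in (0,1): print(tri([ray('wrist',f,*Q[f][i]) for f in Q]))
print(plane('wrist','w3',280,193,.065),plane('wrist','w3',280,238,.065), load('w3')['pos'])
```

```text
w2 (278, 177, 11, 34)
[array([ 0.575 , -0.1602,  0.0646]), array([ 0.5723, -0.1739,  0.0654]), array([ 0.5696, -0.1882,  0.0654])]
tab (275, 236, 11, 20) [ 0.55796944 -0.23245299  0.044     ] [ 0.55571719 -0.24387311  0.044     ]
w3 (272, 191, 17, 48)
[array([ 0.5764, -0.1581,  0.0631]), array([ 0.5731, -0.1729,  0.0659]), array([ 0.5694, -0.1894,  0.0643])]
tab (271, 269, 14, 27) [ 0.55823099 -0.23094269  0.044     ] [ 0.55626559 -0.23968824  0.044     ]
(array([ 0.57595232, -0.16158357,  0.03260783]), [0.00019188934423260945, 0.00019188934423272972])
(array([ 0.56858341, -0.19349033,  0.06238264]), [4.881951627670028e-05, 4.881951627696094e-05])
[ 0.57641902 -0.15609292  0.065     ] [ 0.56852096 -0.19153607  0.065     ] [ 0.56953164 -0.17206497  0.13926338]
```

```bash
python3 -m crank '[[[0.05,-0.03,-0.5,0,0,0,85],[0,0,-0.5,0,0,0,60],[0,0,-0.5,0,0,0,40],[0,0,0,0,0,0,40],[0,0,0,0,0,0,40]]]'
```

```text
clock: 3.42
position: [0.575, -0.1748, 0.0534]
ee_rot: [0.994, -0.112, 0.001, 0.0]
ft_force: [-0.2, -0.1, 0.9]
grip_width: 0.469
```

```bash
python3 -m crank '[[[-0.03,0,-0.13,0,0,0,40],[0,0,0,0,0,0,40]]]' 60; python3 -c "
from h import *
snap('wrist','w4')"
```

```text
clock: 3.68
position: [0.5719, -0.1744, 0.0437]
ee_rot: [0.994, -0.112, 0.0, -0.0]
ft_force: [0.0, 1.1, 0.0]
grip_width: 0.47
```

View pics/w4.png

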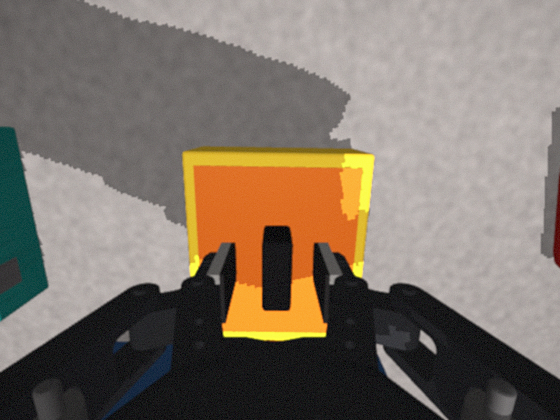

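The ridge at (277,268) sits squarely between the pads (x 222 to 330), so I'm closing.

```bash
python3 -m crank '[[[0,0,0,0,0,0,5],[0,0,0,0,0,0,5],[0,0,0,0,0,0,5],[0,0,0,0,0,0,5]]]' 70; python3 -m crank '[[[0,0,0.2,0,0,0,5],[0,0,0.4,0,0,0,5],[0,0,0.5,0,0,0,5],[0,0,0.5,0,0,0,5],[0,0,0,0,0,0,5]]]' 70;  python3 -c "
from h import *
snap('wrist','w5')"
```

```text
clock: 4.22
position: [0.5726, -0.1747, 0.0441]
ee_rot: [0.994, -0.112, 0.001, 0.0]
ft_force: [0.4, -0.5, 5.5]
grip_width: 0.149
clock: 4.85
position: [0.5728, -0.1748, 0.1414]
ee_rot: [0.994, -0.112, 0.002, -0.0]
ft_force: [1.1, -0.1, -4.6]
grip_width: 0.148
```

View pics/w5.png

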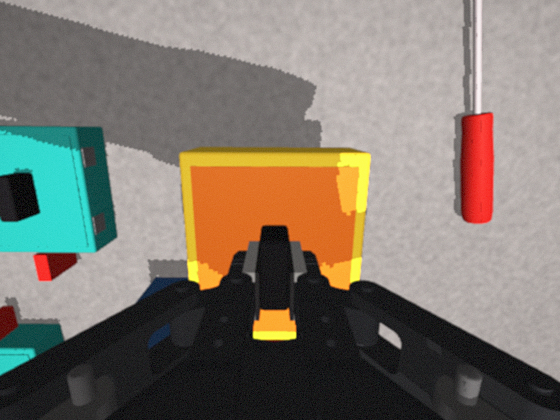

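Run:
```python
from h import *
print('cam w1',ray('wrist','w1',0,0)[0],'top cam',ray('top','',0,0)[0])
z=load('w1');hsv=cv2.cvtColor(z['p'],cv2.COLOR_BGR2HSV)
m=cv2.inRange(hsv,(0,0,205),(180,45,255));k=np.zeros_like(m);k[155:325,250:440]=m[155:325,250:440]
cv2.imwrite('pics/m1.png',cv2.resize(k[150:330,240:500],None,fx=3,fy=3,interpolation=cv2.INTER_NEAREST))
z=load('top0');hsv=cv2.cvtColor(z['p'],cv2.COLOR_BGR2HSV)
m=cv2.inRange(hsv,(0,0,150),(180,60,255));k=np.zeros_like(m);k[180:265,180:250]=m[180:265,180:250]
cv2.imwrite('pics/m2.png',cv2.resize(k[170:270,170:260],None,fx=5,fy=5,interpolation=cv2.INTER_NEAREST))
cv2.imwrite('pics/c3.png',cv2.resize(z['p'][170:270,170:260],None,fx=6,fy=6,interpolation=cv2.INTER_CUBIC))
for h in (0,.004,.012):
    L=[plane('wrist','w1',320,166.7,h),plane('wrist','w1',426.7,240,h)];Rr=[plane('wrist','w1',264,246,h),plane('wrist','w1',371.7,311.7,h)]
    print(h,np.round(L,4)[:,:2],np.round(Rr,4)[:,:2],[np.degrees(np.arctan2(*(b-a)[[1,0]])).round(2) for a,b in(L,Rr)])
for q in [(268.3,240),(366.5,300)]: print('inner right',plane('wrist','w1',*q,.004))
```

```text
cam w1 [0.36371406 0.26350258 0.3741816 ] top cam [0.3396994  0.01573363 1.30327079]
0 [[0.4388 0.2476]
 [0.6176 0.2311]] [[0.427  0.1178]
 [0.6139 0.1015]] [np.float64(-5.28), np.float64(-4.99)]
0.004 [[0.438  0.2477]
 [0.6149 0.2314]] [[0.4263 0.1194]
 [0.6112 0.1032]] [np.float64(-5.28), np.float64(-4.99)]
0.012 [[0.4364 0.2481]
 [0.6094 0.2321]] [[0.425  0.1225]
 [0.6058 0.1067]] [np.float64(-5.28), np.float64(-4.99)]
inner right [0.42735674 0.12979748 0.004     ]
inner right [0.59400852 0.11576288 0.004     ]
```

View pics/c3.png

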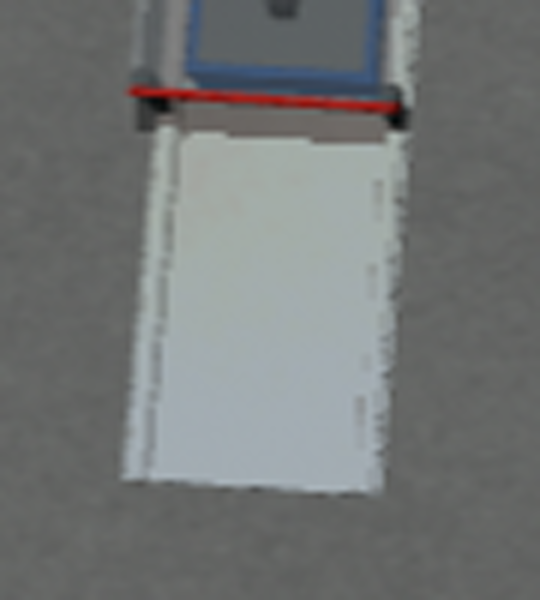

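View pics/m1.png

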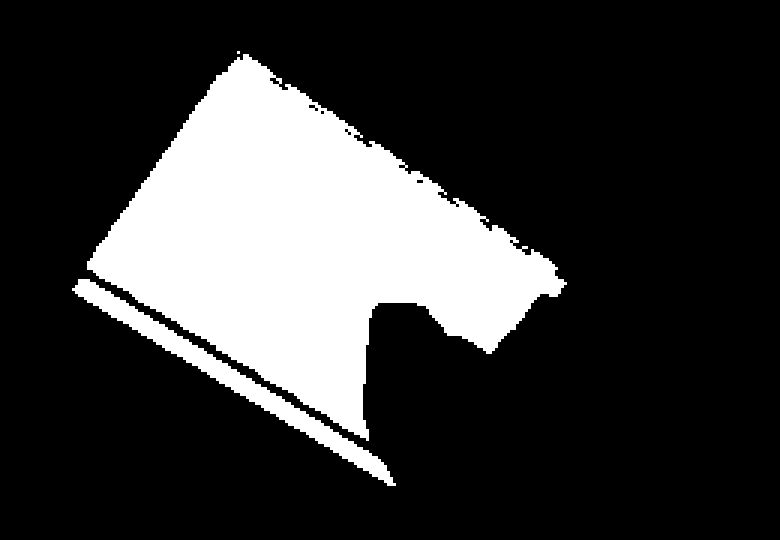

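The case is held level. I estimate the tray origin at (0.630, 0.166) with a yaw of -5.1°. Next I carry it clear of the tub and turn it.

```bash
python3 -m crank '[[[0,0.4,0,0,0,0,5],[0,0.5,0,0,0,0,5],[0,0.6,0,0,0,0,5],[-0.05,0.3,0,0,0,-0.96,5],[-0.05,0.3,0,0,0,-0.96,5],[-0.05,0.3,0,0,0,-0.96,5],[-0.05,0.3,0,0,0,-0.96,5],[-0.05,0.3,0,0,0,-0.96,5]]]' 70;python3 -m crank '[[[-0.05,0.3,0,0,0,-0.96,5],[-0.05,0.3,0,0,0,-0.96,5],[-0.05,0.3,0,0,0,-0.96,5],[-0.05,0.3,0,0,0,-0.96,5],[-0.05,0.3,0,0,0,-0.96,5],[-0.05,0.2,0,0,0,-0.96,5],[-0.05,0.2,0,0,0,-0.96,5],[-0.05,0.2,0,0,0,-0.96,5]]]' 70; python3 -m crank '[[[-0.05,0.2,0,0,0,-0.96,5],[-0.05,0.1,0,0,0,-0.96,5],[-0.05,0.1,0,0,0,-0.96,5],[-0.05,0.1,0,0,0,-0.96,5],[0,0,0,0,0,0,5]]]' 70;  python3 -c "
from h import *
snap('wrist','w6');snap('top','t6')
print(manip.get_obs()['joint_pos'])"
```

```text
clock: 5.9
position: [0.5556, 0.0061, 0.1377]
ee_rot: [0.948, -0.317, -0.001, 0.001]
ft_force: [-0.5, 0.1, -4.3]
grip_width: 0.145
clock: 6.9
position: [0.5317, 0.1316, 0.1377]
ee_rot: [0.791, -0.612, -0.001, 0.001]
ft_force: [0.2, 0.9, -4.2]
grip_width: 0.142
clock: 7.52
position: [0.5198, 0.1617, 0.138]
ee_rot: [-0.68, 0.734, 0.0, -0.001]
ft_force: [-0.3, 0.0, -5.1]
grip_width: 0.147
[-1.07147424  0.28761729  0.80445787  1.82495103 -0.22751772  1.12611114
 -1.83503155]
```

View pics/w6.png

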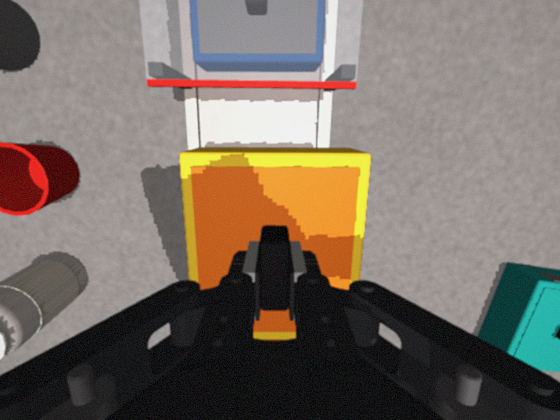

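View pics/t6.png

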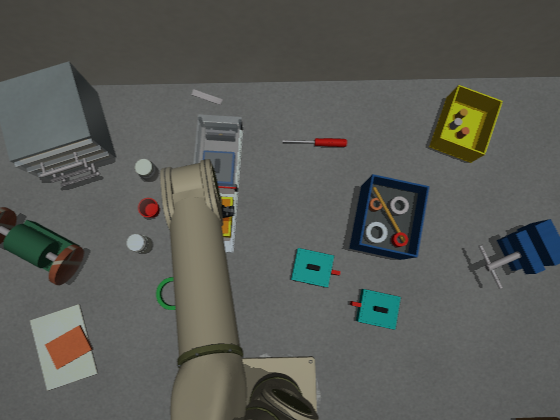

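w6 shows the red cover edge from (148,84) to (356,86), the lane floor between the dark lines at x of about 199 and 317, the blue case's near face at about y=62, and the held case level.

Run:
```python
from h import *
p=load('w6')['p'];cv2.imwrite('pics/c6.png',cv2.resize(p[0:165,135:375],None,fx=3.3,fy=3.3,interpolation=cv2.INTER_CUBIC))
hsv=cv2.cvtColor(p,cv2.COLOR_BGR2HSV)
m=cv2.inRange(hsv,(0,150,90),(6,255,255))|cv2.inRange(hsv,(174,150,90),(180,255,255));m[:70]=0;m[100:]=0;m[:,:130]=0
q=cv2.findNonZero(m)[:,0];a,b=q[q[:,0].argmin()],q[q[:,0].argmax()]
v=cv2.fitLine(q,cv2.DIST_HUBER,0,.01,.01).ravel();f=lambda u:v[3]+(u-v[2])*v[1]/v[0]
A,B=[plane('wrist','w6',u,f(u),.08) for u in (a[0],b[0]+1)];print(a,b,A,B,np.linalg.norm(A-B))
e=A-B;yaw=np.degrees(np.arctan2(e[1],e[0]))-90;print('yaw tray',yaw)
d=e/np.linalg.norm(e);xd=np.array([d[1],-d[0],0]);print('origin from edge',(A+B)/2+.018*xd)
print('tool',load('w6')['pos'],R.from_quat(load('w6')['rot']).as_matrix()[:,0])
# red strip height: two views (w1 mid of edge visible end?)
for n,u,vv in [('top',)+((190.9,184.7)),('top',236.0,187.7)]: pass
print('tri mid', tri([ray('wrist','w6',252,f(252)),ray('top','',213.5,186.15)]))
for h in (.004,.012):
  for y in (110,140): print(h,y,[np.round(plane('wrist','w6',u,y,h),4)[:2] for u in (187,199,317,331)])
```

```text
[147  80] [355  82] [0.61800824 0.23396464 0.08      ] [0.6062797  0.10197748 0.08      ] 0.13250724004768705
yaw tray -5.078035886819492
origin from edge [0.63007332 0.16637784 0.08      ]
tool [0.51982475 0.16171068 0.13800919] [-0.07616084 -0.99709427  0.00159774]
tri mid (array([0.61104984, 0.16834416, 0.08368495]), [0.000969360298464479, 0.0009693602984645101])
0.004 110 [array([0.6049, 0.2322]), array([0.6041, 0.2215]), array([0.596 , 0.1163]), array([0.595 , 0.1038])]
0.004 140 [array([0.5789, 0.2362]), array([0.5781, 0.2253]), array([0.5698, 0.1173]), array([0.5688, 0.1045])]
0.012 110 [array([0.6043, 0.23  ]), array([0.6035, 0.2196]), array([0.5957, 0.1174]), array([0.5948, 0.1053])]
0.012 140 [array([0.5791, 0.2339]), array([0.5783, 0.2233]), array([0.5702, 0.1184]), array([0.5693, 0.106 ])]
```

View pics/c6.png

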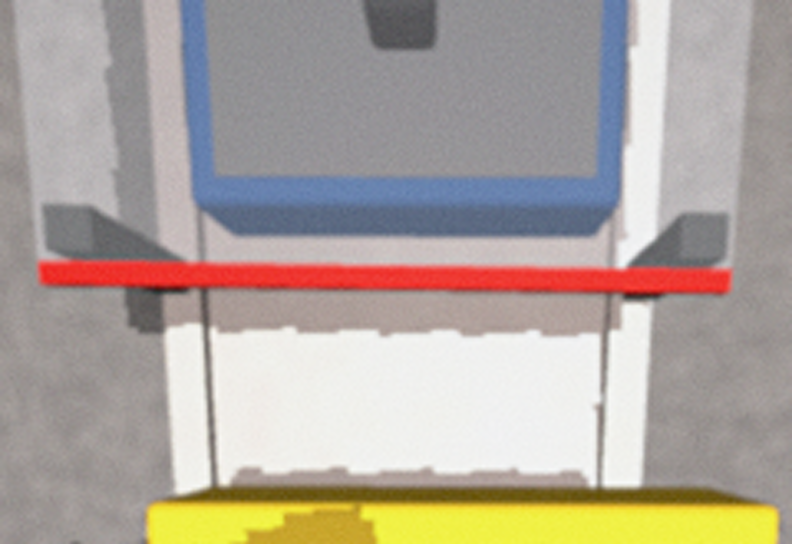

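```bash
python3 -m crank '[[[0.01,0.12,0,0,0,-0.14,5],[0.01,0.12,0,0,0,0,5],[0,0,-0.4,0,0,0,5],[0,0,-0.5,0,0,0,5],[0,0,-0.35,0,0,0,5],[0,0,-0.1,0,0,0,5],[0,0,0,0,0,0,5]]]' 70;  python3 -c "
from h import *
snap('wrist','w7');snap('side','s7')"
```

```text
clock: 8.5
position: [0.5224, 0.1761, 0.0587]
ee_rot: [-0.675, 0.738, -0.0, -0.0]
ft_force: [0.1, -0.6, -3.4]
grip_width: 0.139
```

View pics/w7.png

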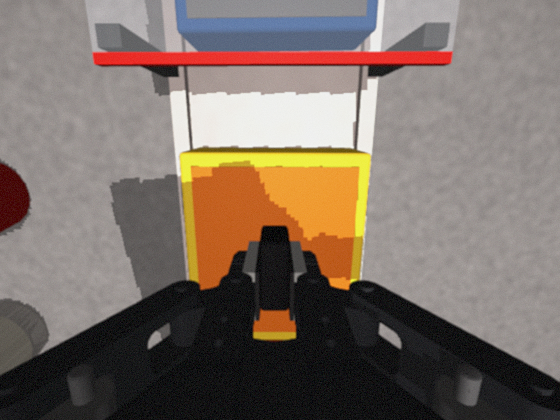

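View pics/s7.png

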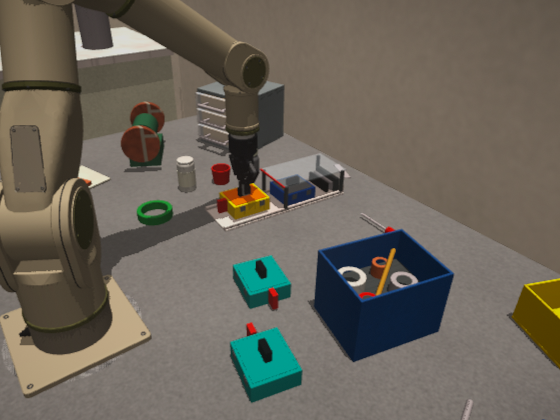

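The case is centred and parallel to the lane in w7: lane lines at x=190 and 356, case 182 to 370 at its higher level. I'm setting it down.

```bash
python3 -m crank '[[[0,0,-0.08,0,0,0,5],[0,0,-0.08,0,0,0,5],[0,0,0,0,0,0,5]]]' 70
```

```text
clock: 8.98
position: [0.5219, 0.1758, 0.0486]
ee_rot: [-0.675, 0.738, 0.0, -0.0]
ft_force: [0.2, 0.6, -4.3]
grip_width: 0.147
```

```bash
python3 -m crank '[[[0,0,-0.03,0,0,0,5],[0,0,0,0,0,0,5]]]' 70
```

```text
clock: 9.22
position: [0.5223, 0.1759, 0.048]
ee_rot: [-0.674, 0.738, 0.0, 0.0]
ft_force: [-5.4, -1.2, 8.4]
grip_width: 0.145
```

```bash
python3 -m crank '[[[0,0,0.02,0,0,0,40],[0,0,0,0,0,0,40],[0,0,0,0,0,0,40],[0,0,0.3,0,0,0,40],[0,0,0.6,0,0,0,40],[0,0,0.6,0,0,0,40],[0,0,0,0,0,0,40]]]';  python3 -c "
from h import *
snap('wrist','w8')"
```

```text
clock: 10.1
position: [0.5241, 0.1763, 0.142]
ee_rot: [-0.674, 0.738, -0.0, 0.003]
ft_force: [0.3, 0.7, 0.4]
grip_width: 0.471
```

View pics/w8.png

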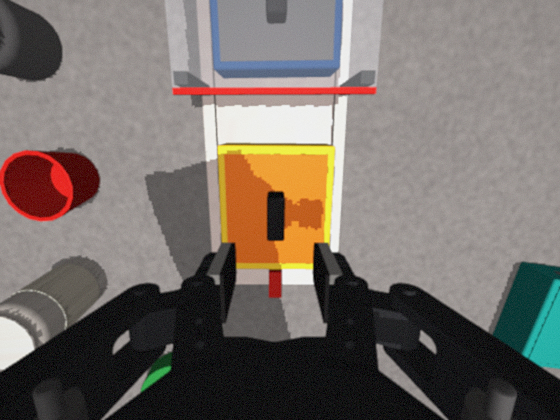

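w8: the case sits in the lane with its ridge at (276,216), tab at (275,284) and free floor ahead of it. Next I measure the tab.

```bash
python3 -m crank '[[[-0.55,0.05,0,0,0,0,40],[-0.55,0.05,0,0,0,0,40],[0,0,0,0,0,0,40]]]'
python3 - <<'E'
from h import *
snap('wrist','w9')
Q=[]
for f in ('w8','w9'):
    p=load(f)['p'];hsv=cv2.cvtColor(p,cv2.COLOR_BGR2HSV)
    m=cv2.inRange(hsv,(0,120,60),(7,255,255))
    n,l,s,c=cv2.connectedComponentsWithStats(m)
    for k in range(1,n):
        if 60<s[k,4] and abs(c[k][0]-277)<25: print(f,s[k],c[k])
    m=cv2.inRange(hsv,(10,100,80),(35,255,255))
    n,l,s,c=cv2.connectedComponentsWithStats(m);k=1+s[1:,4].argmax()
    r=cv2.minAreaRect(cv2.findNonZero((l==k).astype('u1')));C=np.array([plane('wrist',f,*q,.044) for q in cv2.boxPoints(r)])
    print(f,r,np.round(C,4)[:,:2].tolist(),C.mean(0))
E
```

```text
clock: 10.52
position: [0.454, 0.1824, 0.1378]
ee_rot: [-0.675, 0.738, 0.001, -0.001]
ft_force: [0.3, 0.9, 0.2]
grip_width: 0.469
w8 [ 172   87  204    8 1438] [272.07301808  90.67176634]
w8 [269 271  12  27 300] [274.49333333 284.32      ]
w8 ((275.5, 207.0), (126.0, 117.0), 90.0) [[0.5804, 0.2167], [0.5719, 0.1232], [0.4607, 0.1274], [0.4701, 0.2324]] [0.52078092 0.17495174 0.044     ]
w9 [267 194  15  31 388] [274.1185567 209.4742268]
w9 ((274.31427001953125, 120.20219421386719), (130.09527587890625, 147.69639587402344), 0.58463054895401) [[0.4708, 0.2343], [0.5793, 0.217], [0.5701, 0.1232], [0.4603, 0.1276]] [0.52014183 0.17554533 0.044     ]
```

View pics/w9.png

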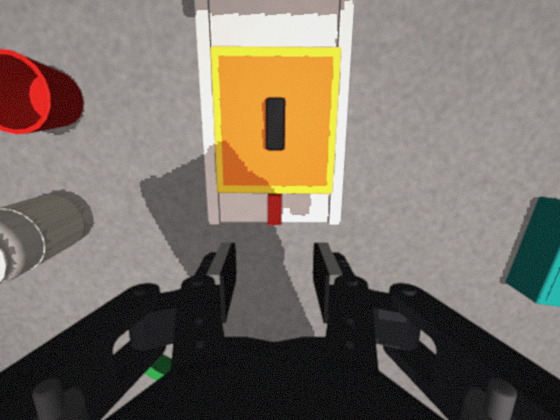

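Run:
```python
from h import *
for a,b in [((275,271),(274.5,194)),((275,298),(274.5,225))]: print(tri([ray('wrist','w8',*a),ray('wrist','w9',*b)]))
for v in (194,209.5,225): print(plane('wrist','w9',274.5,v,.048), deep('wrist','w9',274.5,min(v,222)))
for v in (194,224):
  A,B=plane('wrist','w9',214,v,.004),plane('wrist','w9',336,v,.004);print(A,B)
z=load('w9');print(z['pos'],R.from_quat(z['rot']).as_matrix()[:,0])
```

```text
(array([0.4663769 , 0.18020923, 0.04768193]), [5.75324076276804e-05, 5.753240762768055e-05])
(array([0.44059539, 0.1825137 , 0.04957897]), [8.185780171414871e-05, 8.185780171419498e-05])
[0.46644425 0.18014606 0.048     ] [0.46621535 0.1801646  0.04700155]
[0.45343777 0.18129471 0.048     ] [0.45349446 0.18129004 0.04819877]
[0.44004605 0.18247738 0.048     ] [0.44261932 0.18224988 0.04785055]
[0.46150928 0.23900452 0.004     ] [0.4511195  0.12195179 0.004     ]
[0.43130641 0.24334682 0.004     ] [0.4206138  0.12294262 0.004     ]
[0.45402224 0.18236902 0.13778634] [-8.79139342e-02 -9.96127946e-01 -5.05641512e-04]
```

```bash
python3 -m crank '[[[0,-0.01,-0.5,0,0,0,40],[-0.01,-0.01,-0.6,0,0,0,40],[-0.01,0,-0.5,0,0,0,40],[0,0,-0.2,0,0,0,40],[0,0,0,0,0,0,40]]]'
```

```text
clock: 11.2
position: [0.4554, 0.1801, 0.0301]
ee_rot: [-0.674, 0.738, -0.0, -0.001]
ft_force: [0.3, -0.3, 0.2]
grip_width: 0.468
```

```bash
python3 -m crank '[[[-0.05,0.02,-0.2,0,0,0,40],[0,0,0,0,0,0,40]]]';  python3 -c "
from h import *
snap('wrist','w10')"
```

```text
clock: 11.45
position: [0.4517, 0.1821, 0.0181]
ee_rot: [-0.675, 0.738, 0.0, -0.0]
ft_force: [-0.4, -0.8, 0.2]
grip_width: 0.469
```

View pics/w10.png

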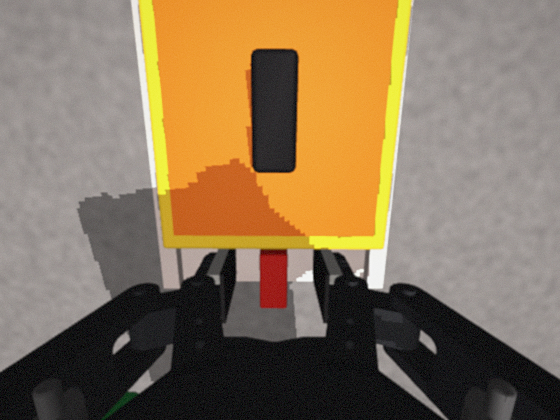

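The tab (273,278) is centred between the pads, so I'm closing on it.

```bash
python3 -m crank '[[[0,0,0,0,0,0,4],[0,0,0,0,0,0,4],[0,0,0,0,0,0,4],[0,0,0,0,0,0,4]]]' 60
python3 - <<'E'
from h import *
o=manip.get_obs();print(o['position'],o['torque'],R.from_quat(o['ee_rot']).as_matrix()[:,0])
E
```

```text
clock: 12.0
position: [0.4523, 0.1821, 0.0189]
ee_rot: [-0.675, 0.738, 0.0, 0.0]
ft_force: [-2.1, -1.1, 6.8]
grip_width: 0.13
[0.45226446 0.18208756 0.01885359] [-0.18015737  0.36421814  0.0050088 ] [-8.98489759e-02 -9.95955252e-01 -5.46351783e-04]
```

Run:
```python
from h import *
o=np.array([.630,.166]);c,s=np.cos(np.radians(-5.1)),np.sin(np.radians(-5.1))
def tr(P):
    d=P[:2]-o;return (d@[c,s]).round(4),(d@[-s,c]).round(4)
for n,f,u,v,h in [('wrist','w6',135+195/3.3,205/3.3,.044),('wrist','w6',135+620/3.3,205/3.3,.044),('wrist','w6',135+235/3.3,235/3.3,.004),('wrist','w6',135+590/3.3,235/3.3,.004)]: print(tr(plane(n,f,u,v,h)))
print('yellow face',tr(np.array([.4664,.1802])))
```

```text
(np.float64(0.0008), np.float64(0.0451))
(np.float64(0.0021), np.float64(-0.0495))
(np.float64(0.0012), np.float64(0.0449))
(np.float64(0.0024), np.float64(-0.0481))
yellow face (np.float64(-0.1642), np.float64(-0.0004))
```

Blue's near face is at tray x of about +1.5 mm and yellow's front at about -54 mm, so the gap is about 55 mm. Sliding 48 mm first, then slowly.

```bash
python3 -m crank '[[[0.1,-0.009,0,0,0,0,4],[0.15,-0.013,0,0,0,0,4],[0.15,-0.013,0,0,0,0,4],[0.15,-0.013,0,0,0,0,4],[0.15,-0.013,0,0,0,0,4],[0.1,-0.009,0,0,0,0,4],[0,0,0,0,0,0,4]]]'
python3 - <<'E'
from h import *
o=manip.get_obs();print(o['torque'],R.from_quat(o['ee_rot']).as_matrix()[:,0])
snap('wrist','w11')
E
```

```text
clock: 12.88
position: [0.4994, 0.1786, 0.0189]
ee_rot: [-0.675, 0.738, 0.001, -0.0]
ft_force: [-7.7, 1.6, 10.8]
grip_width: 0.134
[0.25007742 1.35139214 0.03466113] [-8.92160392e-02 -9.96011815e-01 -9.81108935e-04]
```

View pics/w11.png

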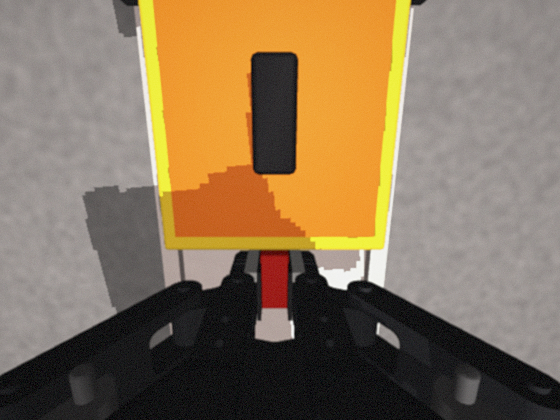

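```bash
python3 -m crank '[[[0.05,-0.004,0.01,0,0,0,4],[0.05,-0.005,0,0,0,0,4],[0.05,-0.004,0,0,0,0,4],[0,0,0,0,0,0,4]]]';python3 -m crank '[[[0.05,-0.004,0,0,0,0,4],[0.05,-0.005,0,0,0,0,4],[0.05,-0.004,0,0,0,0,4],[0.05,-0.004,0,0,0,0,4]]]'
```

```text
clock: 13.42
position: [0.5082, 0.1771, 0.0189]
ee_rot: [-0.675, 0.738, 0.001, -0.001]
ft_force: [-8.1, 1.3, 7.1]
grip_width: 0.131
clock: 13.92
position: [0.5183, 0.1767, 0.0189]
ee_rot: [-0.675, 0.738, 0.002, -0.002]
ft_force: [-20.5, 1.7, 17.8]
grip_width: 0.126
```

```bash
python3 -m crank '[[[0,0,0.02,0,0,0,4],[0,0,0,0,0,0,4]]]'
python3 - <<'E'
from h import *
o=manip.get_obs();print(o['torque'],R.from_quat(o['ee_rot']).as_matrix()[:,0])
snap('wrist','w12');p,d=snap('side','s12');snap('top','t12')
cv2.imwrite('pics/c12.png',cv2.resize(p[140:240,190:370],None,fx=4.4,fy=4.4,interpolation=cv2.INTER_CUBIC))
E
```

```text
clock: 14.18
position: [0.5197, 0.1761, 0.0194]
ee_rot: [-0.675, 0.738, 0.001, -0.001]
ft_force: [-5.1, 1.5, -2.6]
grip_width: 0.13
[0.33261622 1.0442928  0.12606012] [-8.93009151e-02 -9.96004479e-01  6.51384368e-04]
```

View pics/c12.png

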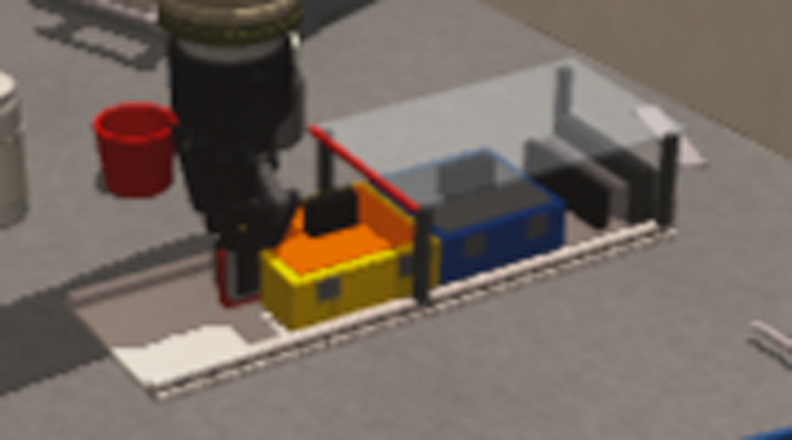

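View pics/w12.png

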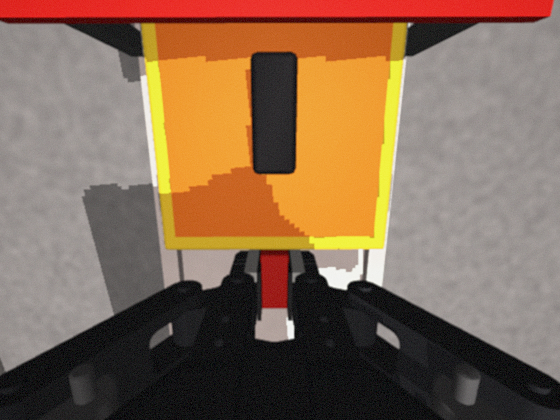

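View pics/t12.png

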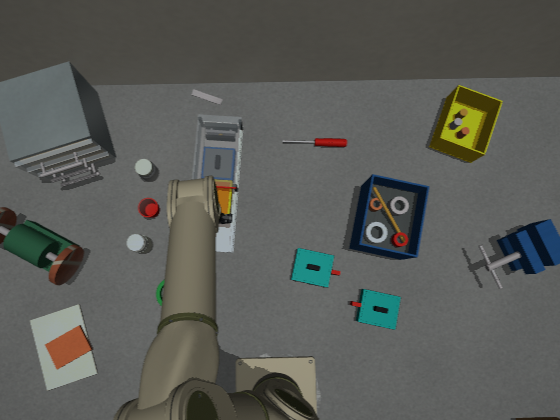

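The side view shows yellow butting against blue, with the blue case still short of the plate. Pushing on slowly.

```bash
python3 -m crank '[[[0.04,-0.003,0,0,0,0,4],[0.04,-0.004,0,0,0,0,4],[0.04,-0.004,0,0,0,0,4]]]';python3 -m crank '[[[0.04,-0.003,0,0,0,0,4],[0.04,-0.004,0,0,0,0,4],[0,0,0,0,0,0,4]]]'
```

```text
clock: 14.7
position: [0.5267, 0.1753, 0.0193]
ee_rot: [-0.675, 0.738, 0.001, -0.001]
ft_force: [-5.8, 0.2, -1.1]
grip_width: 0.131
clock: 15.08
position: [0.5319, 0.1747, 0.0193]
ee_rot: [-0.675, 0.738, 0.001, -0.001]
ft_force: [-4.4, -0.2, -3.1]
grip_width: 0.13
```

```bash
python3 -m crank '[[[0.04,-0.003,0,0,0,0,4],[0.04,-0.004,0,0,0,0,4],[0.04,-0.004,0,0,0,0,4]]]'
python3 - <<'E'
from h import *
p,d=snap('side','s13')
cv2.imwrite('pics/c13.png',cv2.resize(p[140:240,190:370],None,fx=4.4,fy=4.4,interpolation=cv2.INTER_CUBIC))
E
```

```text
clock: 15.45
position: [0.5388, 0.1741, 0.0193]
ee_rot: [-0.675, 0.738, 0.001, -0.001]
ft_force: [-6.3, 0.4, -1.3]
grip_width: 0.132
```

View pics/c13.png

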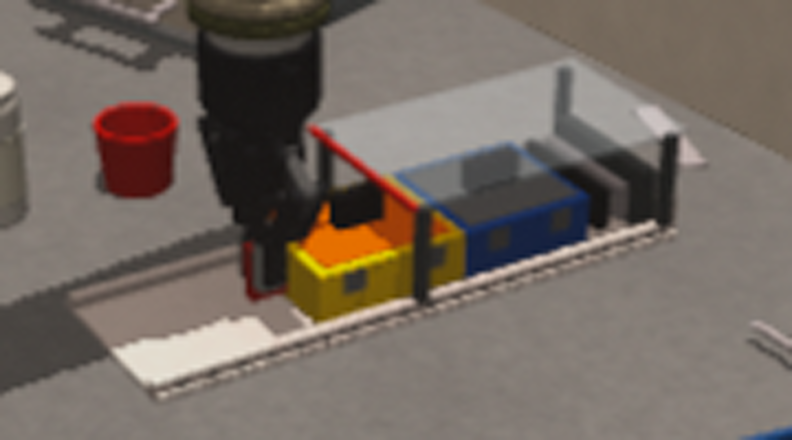

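```bash
python3 -m crank '[[[0.03,-0.003,0,0,0,0,4],[0.03,-0.003,0,0,0,0,4]]]';python3 -m crank '[[[0.03,-0.003,0,0,0,0,4],[0.03,-0.003,0,0,0,0,4]]]'
```

```text
clock: 15.75
position: [0.5424, 0.1738, 0.0192]
ee_rot: [-0.675, 0.738, 0.001, -0.001]
ft_force: [-6.4, 1.6, -2.1]
grip_width: 0.129
clock: 16.0
position: [0.546, 0.1734, 0.0193]
ee_rot: [-0.675, 0.738, 0.001, -0.001]
ft_force: [-6.0, 0.6, -1.2]
grip_width: 0.131
```

```bash
python3 -m crank '[[[0.03,-0.003,0,0,0,0,4],[0.03,-0.003,0,0,0,0,4]]]';python3 - <<'E'
from h import *
p,d=snap('side','s14')
cv2.imwrite('pics/c14.png',cv2.resize(p[140:240,190:370],None,fx=4.4,fy=4.4,interpolation=cv2.INTER_CUBIC))
E
```

```text
clock: 16.25
position: [0.5496, 0.173, 0.0192]
ee_rot: [-0.675, 0.738, 0.001, -0.001]
ft_force: [-5.9, 0.7, -0.9]
grip_width: 0.129
```

View pics/c14.png

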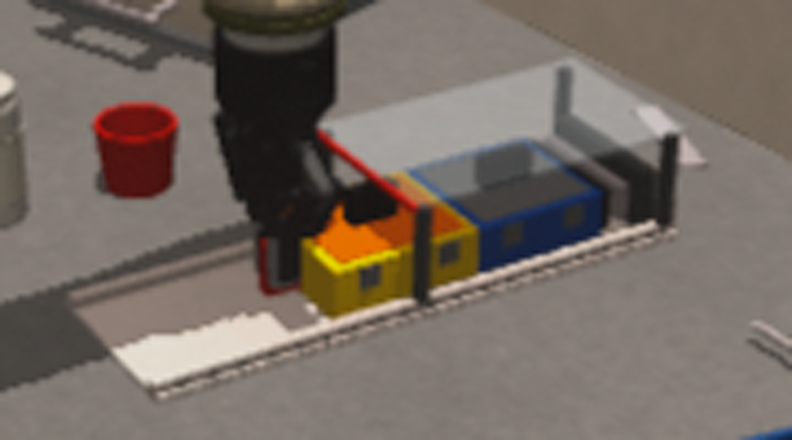

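```bash
python3 -m crank '[[[0.03,-0.003,0,0,0,0,4],[0.02,-0.002,0,0,0,0,4]]]';python3 -m crank '[[[0.02,-0.002,0,0,0,0,4],[0.02,-0.002,0,0,0,0,4]]]'
```

```text
clock: 16.55
position: [0.5523, 0.1727, 0.0192]
ee_rot: [-0.675, 0.738, 0.001, -0.002]
ft_force: [-7.8, 1.2, -1.0]
grip_width: 0.126
clock: 16.8
position: [0.5544, 0.1725, 0.0191]
ee_rot: [-0.675, 0.738, 0.001, -0.002]
ft_force: [-10.2, 1.1, -0.1]
grip_width: 0.132
```

```bash
python3 -m crank '[[[0.015,-0.001,0,0,0,0,4],[0.01,-0.001,0,0,0,0,4]]]';python3 -m crank '[[[0.01,-0.001,0,0,0,0,4],[0,0,0,0,0,0,4]]]'
```

```text
clock: 17.05
position: [0.5551, 0.1724, 0.0189]
ee_rot: [-0.675, 0.738, 0.002, -0.003]
ft_force: [-16.0, 0.3, 4.9]
grip_width: 0.126
clock: 17.3
position: [0.5551, 0.1724, 0.0189]
ee_rot: [-0.675, 0.738, 0.002, -0.003]
ft_force: [-17.1, 0.9, 6.2]
grip_width: 0.13
```

```bash
python3 -m crank '[[[0.015,-0.001,0,0,0,0,4],[0,0,0,0,0,0,4]]]';python3 - <<'E'
from h import *
o=manip.get_obs();print(o['position'],o['torque'],o['ft_force'])
p,d=snap('side','s15')
cv2.imwrite('pics/c15.png',cv2.resize(p[140:240,190:370],None,fx=4.4,fy=4.4,interpolation=cv2.INTER_CUBIC))
snap('wrist','w15')
p,d=snap('top','t15');cv2.imwrite('pics/c15t.png',cv2.resize(p[100:220,170:260],None,fx=5,fy=5,interpolation=cv2.INTER_CUBIC))
E
```

```text
clock: 17.55
position: [0.5551, 0.1724, 0.0189]
ee_rot: [-0.675, 0.738, 0.003, -0.004]
ft_force: [-22.5, -0.3, 11.6]
grip_width: 0.128
[0.55511694 0.1724359  0.0189121 ] [ 0.0727504   3.90248106 -0.04056281] [-22.52314509  -0.27085271  11.59821354]
```

View pics/c15.png

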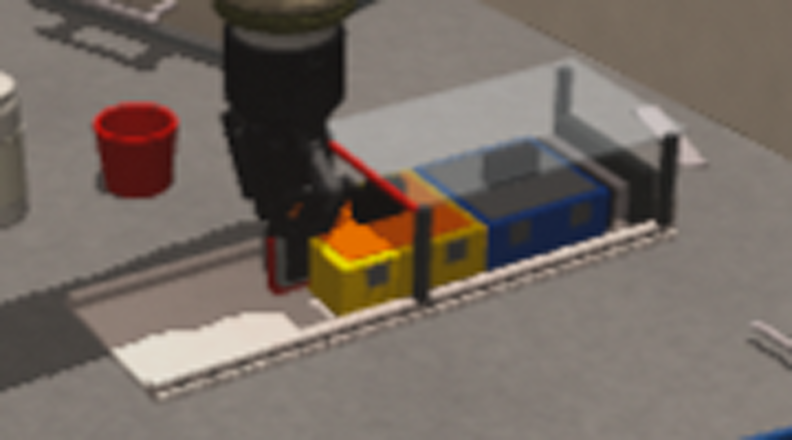

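View pics/c15t.png

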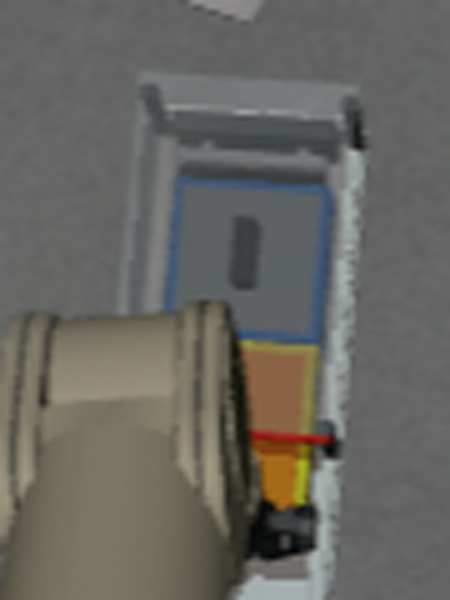

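The arm has stopped (no motion while the force rose from 17 to 22 N) and the row looks closed in both views. I ease the push most of the way off, then open.

```bash
python3 -m crank '[[[-0.02,0.002,0,0,0,0,4],[-0.01,0,0,0,0,0,4],[0,0,0,0,0,0,4]]]' 40
```

```text
clock: 18.08
position: [0.5552, 0.1725, 0.019]
ee_rot: [-0.675, 0.738, 0.001, -0.002]
ft_force: [-10.6, 1.1, 1.3]
grip_width: 0.131
```

```bash
python3 -m crank '[[[0,0,0,0,0,0,16],[0,0,0,0,0,0,24],[0,0,0,0,0,0,34],[0,0,0,0,0,0,34]]]' 20; python3 -m crank '[[[0,0,0.3,0,0,0,34],[0,0,0.5,0,0,0,34],[0,0,0.6,0,0,0,34],[0,0,0.6,0,0,0,34],[0,0,0,0,0,0,34]]]';python3 - <<'E'
from h import *
snap('wrist','w16')
p,d=snap('side','s16')
cv2.imwrite('pics/c16.png',cv2.resize(p[140:240,190:370],None,fx=4.4,fy=4.4,interpolation=cv2.INTER_CUBIC))
E
```

```text
clock: 18.58
position: [0.5579, 0.1724, 0.0202]
ee_rot: [-0.675, 0.738, -0.0, 0.0]
ft_force: [0.4, 0.5, -0.1]
grip_width: 0.397
clock: 19.2
position: [0.5595, 0.1726, 0.1441]
ee_rot: [-0.674, 0.738, -0.001, 0.003]
ft_force: [0.9, 0.3, 0.3]
grip_width: 0.398
```

View pics/c16.png

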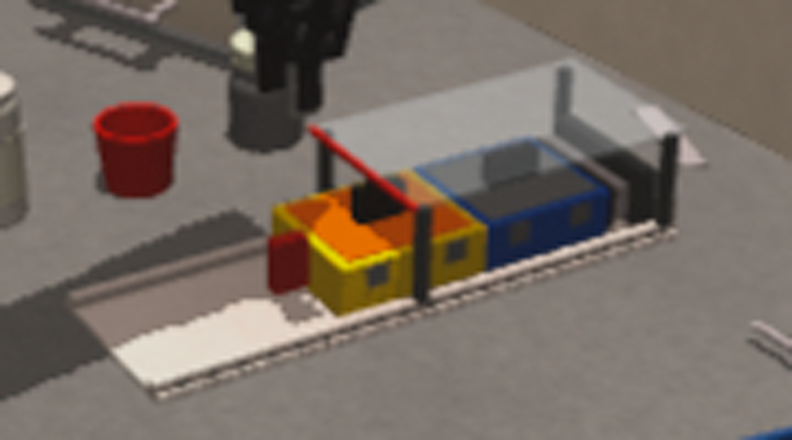

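View pics/w16.png

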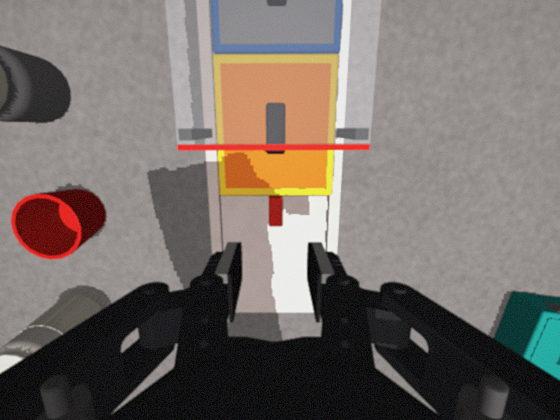

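The row stayed closed after release: yellow and blue meet at (275,52) in w16. I move above the cover for a look at the far end.

```bash
python3 -m crank '[[[0,0,0.8,0,0,0,60],[0.6,-0.05,0.5,0,0,0,60],[0.8,-0.07,0,0,0,0,60],[0.6,-0.05,0,0,0,0,60],[0,0,0,0,0,0,60]]]';python3 - <<'E'
from h import *
p,d=snap('wrist','w17')
o=np.array([.630,.166]);c,s=np.cos(np.radians(-5.1)),np.sin(np.radians(-5.1))
cv2.imwrite('pics/c17.png',cv2.resize(p[:260,150:400],None,fx=2.3,fy=2.3,interpolation=cv2.INTER_CUBIC))
E
```

```text
clock: 19.92
position: [0.6786, 0.1608, 0.2158]
ee_rot: [-0.674, 0.739, -0.0, -0.002]
ft_force: [-0.4, 0.0, -0.1]
grip_width: 0.704
```

View pics/c17.png

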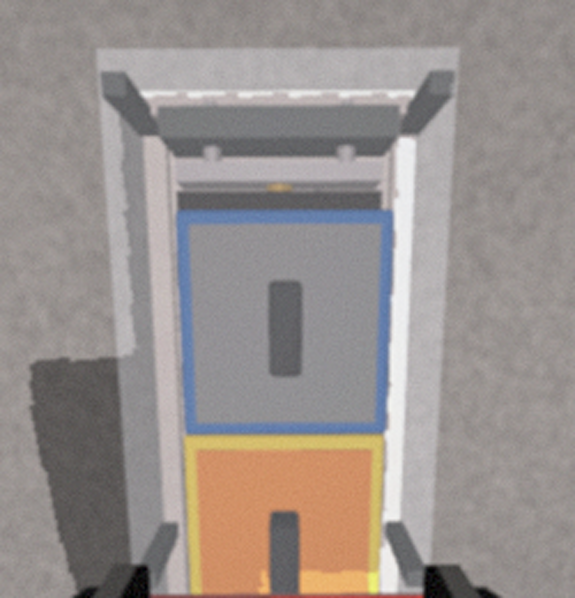

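The view from above shows yellow flush against blue along its full width (crop row 435), and blue against the black plate (row 210) with no gap. Handing in.

```bash
python3 -c "
from h import *
print(manip.hand_in()); print(manip.get_obs()['clock'])"
```

```text
the job is handed in; nothing more can be done
None
the job is handed in; nothing more can be done
```

The job is done and was handed in at about 20 s.

**What I did:**
- I lifted the yellow case by its ridge, turned it about 82°, and set it down in the open front part of the tray, tab towards the open end. It stood about 55 mm short of the blue case when I let go.
- I then took it by the red tab, slid it against the blue case, and pushed both slowly onto the buffer. At the end the tool stayed still while the push rose from 17 to 22 N, which I took as the hard stop. I eased the push to about 10 N, opened the fingers and lifted clear.

**Last checks:** The side view and the wrist views after release show yellow flush against blue, blue against the black plate, and no gap. The wrist force read about zero. I touched nothing else on purpose and saw nothing else moved.

**What disagreed or went less smoothly:**
- Two-view ridge heights were unreliable, ranging from 33 to 62 mm. I used the near-end value (62 mm) and the depth reading (65 mm).
- Estimates of the tray's sideways position differed by up to about 4 mm.
- When yellow first met blue, the wrist briefly read about 20 N along the push and 18 N upward. It fell back after I raised the tool by about 1 mm.

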